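# Run the loaded gauging carriage home and drop its keeper

## Task

With your fingertips, push the gauging carriage by its blue end plate along its rails until it is fully home against the stop under the dial indicator, then push the red hinged keeper flap over until it lies flat across the rails behind the carriage. The taper roller cone on the carriage must ride along standing on its dark pad without being touched or lifted, and the other gauges and things on the granite stay where they are. Draw back clear of everything at the end.

Things in the scene. Friction and masses are not known exactly. Their poses are not given: they have to be found in the camera images.
- gauge_bed: grey cast bed fixed on the granite (granite top 20 mm above the work surface), 470 x 150. Origin: on its underside, centre line, right below the carriage's push face when fully home. x along the rails to the stop (push direction), y left across them, z up. 'High' below means above this origin. Bed top 20 high; steel rails at y = +-60, 14 wide, tops 43 high, x -165 to 205.
- indicator (a point): centre of the dial indicator (56 dia, 22 thick along the bed's x, facing the robot) fixed over the cone's home place: bed x = 112, y = 0, 155 high. Its arm runs from it to a column at bed x = 245, 220 high.
- carriage (a joint): travel of the carriage in m: 0 = fully home against the stop, grows as it is drawn out toward the robot (bed -x), at most 0.115. Stays where it is left; about 2 N of sliding friction, and a hard stop at 0. Starts 0.07 to 0.10 out.
- push_face (a point): centre of the robot-side face of the carriage's upright blue end plate (98 wide across the rails, 12 thick, 30 to 80 high; this point 55 high). The carriage deck reaches 156 ahead of this face between the rails, deck top 38 high. Behind the face, between the rails, all is free down to the bed top.
- pad (a point): centre of the dark non-slip pad (88 square) on the carriage deck, on which the cone stands; 105 ahead of the push face, at deck height. Axes as the bed's.
- cone: polished taper roller cone standing loose on the pad, up to 17 off its centre, 60 dia at the foot, 28 high, about 0.28 kg; origin at the centre of its underside, z up its axis. To be left untouched.
- keeper (a joint): angle of the red keeper flap in rad: 0 = lying flat on the rails across the track, 1.57 = upright, larger = leaning outward to the bed's left (+y), at most 2.65. Starts 2.05 to 2.45. A stiff hinge holds it at any angle (about 0.11 N m of friction, flap 0.11 kg), so it must be pushed all the way down.
- keeper_hinge (a point): middle of the keeper's hinge axis, which runs along the bed's x beside the left rail: bed x = -34.5, y = +68, 47 high. The flap is a plate 55 wide along the bed's x (x = -62 to -7), 6 thick, reaching 126 from this axis. Axes as the bed's.
- keeper_edge (a point): middle of the flap's free edge, 126 from the hinge axis.
- spare_cone_center (a point): the spare taper roller cone, loose, dia 60 x 28 high; point on its axis half-way up
- disc (a point): the grey cast setting disc, loose, dia 70 x 24 high; point on its axis 12 above its underside
- ring (a point): a polished steel ring gauge, loose, dia 64 x 22 high; point on its axis half-way up
- plug (a point): a plug gauge lying in a small wooden rest, loose, 100 x 60 x 37 high; point 20 above its underside
- brush_grip (a point): a bench brush lying on the granite, loose; point on its handle
- stone (a point): a red-brown oil stone, loose, 120 x 45 x 22 high; point at its centre

How it is judged:
On the way, in this order (a step that is already met when the one before it is completed fails the run):
1. the carriage is fully home, with the keeper still open and the cone standing on its pad (value of joint carriage below 0.004 m and value of joint keeper above 1 rad and horizontal distance between cone and pad below 0.032 m and z of cone in the frame of pad between -0.006 and 0.008 m and angle between cone's own z axis and vertical below 0.12 rad), for 0.2 s.
2. the keeper lies flat across the rails with the carriage home (value of joint keeper below 0.07 rad and value of joint carriage below 0.004 m), for 0.2 s.
At the end, for the whole second after the job is handed in: carriage within 4 mm of its stop, keeper within 0.07 rad (4 degrees) of flat, both at rest; the cone standing on the pad within 32 mm of the pad's centre and 0.12 rad of upright; every other loose thing within 20 mm of its start (all of step 2 and velocity of joint keeper below 0.05 rad/s and velocity of joint carriage below 0.01 m/s and horizontal distance between cone and pad below 0.032 m and z of cone in the frame of pad between -0.006 and 0.008 m and angle between cone's own z axis and vertical below 0.12 rad and distance of each of spare_cone_center, disc, ring, plug, brush_grip, stone from where it was at the start of the episode below 0.02 m); the robot touches nothing.
It fails at once if the keeper is pushed over before the carriage is home (value of joint keeper below 1 rad and value of joint carriage above 0.006 m).
It fails at once if the cone is touched by the robot (contact force between any of the fingers, the arm and cone above 0.5 N).
It fails at once if the cone is lifted, tipped or slides off its pad (not (horizontal distance between cone and pad below 0.036 m and z of cone in the frame of pad below 0.01 m and angle between cone's own z axis and vertical below 0.25 rad)).
It fails at once if another thing on the granite is displaced or lifted (distance of any of spare_cone_center, disc, ring, plug, brush_grip, stone from where it was at the start of the episode above 0.02 m).
It also fails if it takes over 54 s, if anything falls off the work surface, if the arm or the gripper's body presses on something with over 40 N, if the wrist force passes 120 N, or if a joint passes its speed limit or range.

## Robot

A 7-joint arm with a two-finger parallel gripper is mounted at the origin on the work surface. World frame = base frame: x ahead of the robot, y to its left, z up, the work surface at z = 0. Lengths are in m, angles in rad, forces in N, time in s.
With the tool pointing down it reaches from about 0.4 to 0.875 m from the base axis. Payload 19.3 kg.
Tool frame: the origin (TCP) lies midway between the tips of the shut fingers; the grasp point (between the pads) lies 19 mm behind it; z points along the fingers, y is the line along which they close (so a half turn about z gives the same grasp; the last joint's range is limited). The gripper opens to 85 mm and grips with 20 to 120 N. Pads are 22 mm wide; open, the fingers measure 114 mm over their backs; the gripper's body (76 mm by 85 mm) begins 54 mm behind the grasp point. The pads swing forward as they close: fully open they stand 13 mm farther back than shut.
Start: joints at [1.191, 0.521, -0.036, 1.599, 0.021, 1.021, -0.113], TCP at [0.191, -0.595, 0.231] pointing down, gripper open.
Joint ranges: [-2.91, 2.91], [-0.3, 2.13], [-1.5, 1.42], [0.17, 2.43], [-1.26, 4.41], [0.16, 1.93], [-2.52, 2.52]. Speed limits (rad/s): [1.89, 1.89, 2.39, 2.39, 3.01, 3.01, 3.01].

## Interface

Orientations are given as [roll, pitch, yaw] about the fixed x, y, z axes, in that order (R = Rz(yaw) Ry(pitch) Rx(roll)).
In Python, from workcell import bot gives the robot as it stands.
- The arm moves only by the tool move_arm, never from a script. Its argument "series" is a list of rows, each a list of 3 entries, a list of its own where there are three numbers: the shift along the tool's x, y, z in cm, then the turn, a rotation vector about the tool's x, y, z in rad, then the opening in per cent of the stroke, from 0 (shut) to 100 (fully open). A call has 1 to 20 rows; each row is the pose to reach, as a shift and turn from the pose commanded when the call began, along the tool's axes at that moment; what a row does not reach only later rows make up. A row lasts 1/12 s, in which the tool goes at most 41.7 mm and 7.16 degrees, less where a joint would pass 70% of its speed; a pose out of reach is approached as far as the arm can. A call with a gripper value outside its range is refused whole. The fingers move at their own pace and stop on an object; "squeeze" is the grip in N (left out, the last holds). Time passes only in rows, so rows that repeat a pose let the fingers close. It gives the time, the measured TCP pose, the force, the opening and the grip force at its end, in the units of the state.
- bot.observe(): the state, without advancing time (a new reading comes with each control period).
- bot.grab_frame(name): name is "scene" or "top" or "wrist"; returns (picture, depth): 384x512x3 uint8, red, green, blue; 384x512 float32, m along the optical axis (not along the pixel's ray), 0 where there is no reading.
- bot.camera_params(name): a dict with "fovy" (degrees; the focal length in pixels is half the picture's height over the tangent of half this angle, whatever the lens; pixels are square), "cx", "cy" (the principal point, pixels), "R" (3x3) and "t" (3): a world point X has camera coordinates R X + t; the wrist camera has in their place "tool_from_camera" (4x4, takes a point from camera to tool coordinates, whose origin is the TCP and whose axes are the flange's). Camera axes: x right, y down, z forward; pixel columns grow to the right and rows downward; lengths in m; the calibration is good to about 2 mm. The wrist camera is an equidistant fisheye: a pixel r from the principal point sees the ray r / f radians off the axis. A picture is of the moment at which its call begins: read the wrist's pose just before it. camera_params takes no time and is no camera call.
- bot.job_done(): hands the job in; it is judged then, once.
Trained networks look in the newest picture that a camera, given by its name, has taken for a name from the list of things; names that differ only in an ending like _2 or _b are one class to them, and where a whole thing is asked for, a point or a joint stands for the part that bears it (a point fixed in the world has none). Each returns a list of dicts, best first, with "conf" (0 to 1); they miss things now and then, are a little off and sometimes report something else, mostly with a low value. They report only what shows in the picture. A call takes as long as a camera call.
- bot.find_in(camera, thing): "bbox" ([left, top, right, bottom] in pixels, round what is visible of it).
- bot.trace(camera, thing): "mask" (384x512 bool, what is visible of it) and "bbox" ([left, top, right, bottom] in pixels, round what is visible of it).
The state is a dict: "clock": time; "qpos": joint angles; "qd": joint speeds; "joint_efforts": joint torques, N m; "position": TCP position; "tool_rot": TCP orientation; "force": force on the tool from outside, world axes, zero at the start; "moment": the same for the moment, N m; "grip_width": finger opening in m; "finger_force": force on a finger pad.
Only numpy, scipy, OpenCV 4.12 (cv2) and the standard library are available. Lean on these libraries where they do the work, as an engineer would, in place of code of your own. Each camera call takes 0.05 s, during which the arm holds its last target. There are 200 camera calls.

## Working session

There is one attempt and no reset: what is moved stays moved. The work goes in short steps, Python scripts to look and compute and a tool call to move; the robot and the scene stay as the last step left them, time stands still between calls to the robot, and variables do not carry over. Pictures are saved under pics/ and viewed, at most 10 in all, crops included, and the job is handed in when it is done.

Besides the shell and the picture viewer there is one more tool, called after "Request:" as name([rows], argument=value, ...), one row to a line, values as JSON. move_arm: Moves the arm, as the interface text tells. Its arguments: {"type":"object","properties":{"series":{"type":"array"},"squeeze":{"type":"number"}},"required":["series"]}

```bash
mkdir -p pics; python3 - <<'E'
from workcell import bot
import numpy as np,cv2
s=bot.observe();print(s)
ims=[]
for n in("scene","top"):
    p,d=bot.grab_frame(n);np.savez(n+'.npz',p=p,d=d);ims.append(p)
    c=bot.camera_params(n);print(n,c)
    for t in("carriage","push_face","keeper","cone","gauge_bed","indicator","disc","ring","plug","brush_grip","stone","spare_cone_center"):
        try:
            r=bot.find_in(n,t);print(t,[(np.round(x['bbox']).tolist(),round(x['conf'],2)) for x in r[:2]])
        except Exception as e:print(t,e)
for n,i in zip(("scene","top"),ims):
    cv2.imwrite(f'pics/{n}.png',cv2.resize(i[...,::-1],(800,600)))
E
```

```text
{'clock': 0.0, 'qpos': array([ 1.19080136,  0.52204065, -0.03634997,  1.59998448,  0.0212188 ,
        1.02107771, -0.11282292]), 'qd': array([-1.39812327e-04, -3.28180519e-04, -9.15617985e-04,  8.34812915e-04,
       -8.98096252e-05,  5.26078879e-04, -2.05674124e-04]), 'joint_efforts': array([-1.27291074e-03, -9.27108335e+01,  1.97933793e+00, -3.69945002e+01,
        1.78616925e-02,  8.03861883e-03, -2.28555905e-05]), 'position': array([ 0.19041488, -0.5949484 ,  0.2307173 ]), 'tool_rot': array([-3.14047123e+00,  8.36932278e-05,  3.09791087e-01]), 'force': array([-0.61165462, -0.44448015,  0.13722482]), 'moment': array([-0.00064815,  0.04139471,  0.02132581]), 'finger_force': 0.0, 'grip_width': 0.08519702206098383}
scene {'fovy': 44.31850351386255, 'cx': 263.2939154371499, 'cy': 198.61091636852788, 'R': array([[-0.52888181,  0.84847134, -0.01950441],
       [ 0.63080743,  0.37762203, -0.67785219],
       [-0.56777285, -0.37080722, -0.73493945]]), 't': array([ 0.2974791 , -0.27760658,  2.0804223 ])}
carriage [([244.0, 188.0, 294.0, 237.0], 0.66), ([327.0, 258.0, 350.0, 275.0], 0.6)]

[... 935 characters left out ...]
.0, 164.0, 257.0, 224.0], 0.9), ([84.0, 180.0, 103.0, 220.0], 0.56)]
push_face [([213.0, 162.0, 262.0, 221.0], 0.77), ([229.0, 171.0, 250.0, 195.0], 0.44)]
keeper [([175.0, 175.0, 214.0, 200.0], 0.61)]
cone []
gauge_bed [([178.0, 85.0, 290.0, 251.0], 0.72)]
indicator [([179.0, 84.0, 288.0, 252.0], 0.61)]
disc [([122.0, 166.0, 147.0, 189.0], 0.95)]
ring [([120.0, 229.0, 139.0, 255.0], 0.89)]
plug [([356.0, 148.0, 382.0, 180.0], 0.95)]
brush_grip [([393.0, 172.0, 408.0, 238.0], 0.93), ([179.0, 172.0, 215.0, 202.0], 0.5)]
stone [([83.0, 181.0, 102.0, 218.0], 0.79), ([122.0, 228.0, 143.0, 253.0], 0.54)]
spare_cone_center [([350.0, 214.0, 373.0, 234.0], 0.56), ([84.0, 182.0, 104.0, 221.0], 0.35)]
```

```bash
python3 - <<'E'
import numpy as np,cv2
p=np.load('top.npz')['p'];cv2.imwrite('pics/topc.png',cv2.resize(p[70:270,150:310,::-1],None,fx=3,fy=3,interpolation=cv2.INTER_CUBIC))
E
```

```text
(no output)
```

View pics/top.png

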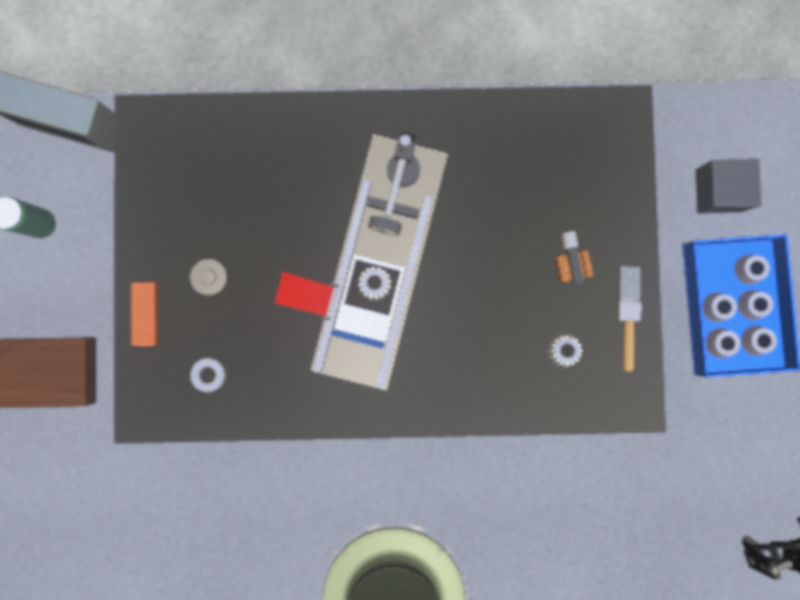

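View pics/topc.png

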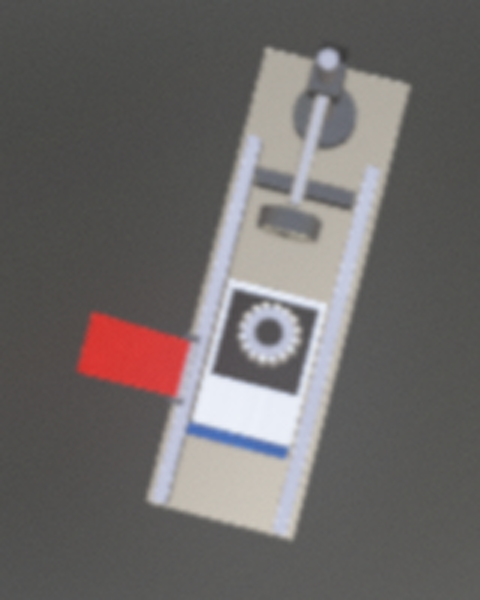

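```bash
cat > h.py <<'E'
import numpy as np,cv2
from workcell import bot
from scipy.optimize import least_squares
c=bot.camera_params("top");f=192/np.tan(np.radians(c['fovy']/2));R=np.array(c['R']);t=np.array(c['t'])
def ray(uv,z):
    d=R.T@np.array([(uv[0]-c['cx'])/f,(uv[1]-c['cy'])/f,1]);o=-R.T@t
    return o+d*(z-o[2])/d[2]
def proj(X):
    q=np.atleast_2d(X)@R.T+t;return q[:,:2]/q[:,2:]*f+[c['cx'],c['cy']]
def b2w(P,p):
    P=np.atleast_2d(P);C,S=np.cos(p[2]),np.sin(p[2])
    return np.c_[p[0]+C*P[:,0]-S*P[:,1],p[1]+S*P[:,0]+C*P[:,1],P[:,2]+.02]
E
python3 - <<'E'
from h import *
cr=lambda a:np.array(a)/3+np.array([150,70])-1/3
corn=cr([(268,47),(410,86),(293,540),(148,503)])
rail=cr([(254,137),(372,166),(160,503),(282,535)])
def P(p):
    return np.r_[b2w([(p[3],.075,.02),(p[3],-.075,.02),(p[3]-.47,-.075,.02),(p[3]-.47,.075,.02)],p),b2w([(.205,.06,.043),(.205,-.06,.043),(-.165,.06,.043),(-.165,-.06,.043)],p)]
o=np.r_[corn,rail]
r=least_squares(lambda p:(proj(P(p))-o).ravel(),[.6,0,-.25,.28])
print(r.x,np.round(r.fun.reshape(-1,2),2));p=r.x;np.save('p.npy',p)
print('cam',-R.T@t,'yaw',p[2])
C,S=np.cos(p[2]),np.sin(p[2])
for n,uv,z in[('blueL back',(188,434),.1),('blueR back',(286,459),.1),('blueL fr',(190,423),.1),('blueR fr',(288,447),.1),('pad',(268,342),.058),('cone',(269,333),.086),('dial',(290,222),.175)]:
    w=ray(cr(uv),z);d=w[:2]-p[:2];print(n,np.round(w,3),'bed',np.round([C*d[0]+S*d[1],-S*d[0]+C*d[1]],4))
print('keeper edge px (crop) pred:')
for a in(2.05,2.15,2.25,2.35,2.45):
    y=.068+.126*-np.cos(a);z=.047+.126*np.sin(a)
    print(a,np.round((proj(b2w([(-.062,y,z),(-.007,y,z)],p))-[150,70])*3,0).tolist())
for n,P_ in[('pre-push',(-.14,0,.045)),('home',(-.011,0,.045)),('keeper',(-.0345,.19,.105)),('kflat',(-.0345,.0,.05))]:print(n,b2w([P_],p))
E
```

```text
[ 0.58523905  0.03069992 -0.2702074   0.30014797] [[-0.82  0.17]
 [ 0.14 -0.65]
 [ 0.44  0.29]
 [-0.36  0.03]
 [ 0.48 -0.1 ]
 [ 0.66  0.24]
 [ 0.03  0.2 ]
 [-0.57 -0.19]]
cam [ 0.51793447 -0.01127241  1.25214639] yaw -0.27020740223627393
blueL back [0.509 0.101 0.1  ] bed [-0.092   0.0474]
blueR back [0.484 0.009 0.1  ] bed [-0.092  -0.0477]
blueL fr [0.519 0.099 0.1  ] bed [-0.0816  0.0481]
blueR fr [0.495 0.007 0.1  ] bed [-0.0806 -0.0467]
pad [0.597 0.025 0.058] bed [ 0.0128 -0.0019]
cone [0.604 0.023 0.086] bed [ 0.0198 -0.002 ]
dial [0.695 0.    0.175] bed [1.143e-01 1.000e-04]
keeper edge px (crop) pred:
2.05 [[100.0, 378.0], [116.0, 318.0]]
2.15 [[89.0, 376.0], [105.0, 315.0]]
2.25 [[80.0, 373.0], [96.0, 313.0]]
2.35 [[71.0, 371.0], [87.0, 312.0]]
2.45 [[64.0, 369.0], [80.0, 310.0]]
pre-push [[0.45031887 0.0680703  0.065     ]]
home [[0.57463818 0.03363616 0.065     ]]
keeper [[0.60270781 0.22301501 0.125     ]]
kflat [[0.55199086 0.03990905 0.07      ]]
```

Request:
move_arm([
  [[16,-13,0],[0,0,0.1],0],
  [[32.4,-25.8,0],[0,0,0.2],0],
  [[32.4,-25.8,0],[0,0,0.3],0],
  [[32.4,-25.8,0],[0,0,0.4],0],
  [[32.4,-25.8,0],[0,0,0.5],0],
  [[32.4,-25.8,0],[0,0,0.58],0],
  [[32.4,-25.8,0],[0,0,0.58],0],
  [[32.4,-25.8,0],[0,0,0.58],0],
  [[32.4,-25.8,0],[0,0,0.58],0],
  [[32.4,-25.8,0],[0,0,0.58],0],
  [[45.4,-55,0],[0,0,0.58],0],
  [[45.4,-55,0],[0,0,0.58],0],
  [[45.4,-55,0],[0,0,0.58],0],
  [[45.4,-55,0],[0,0,0.58],0],
  [[45.4,-55,0],[0,0,0.58],0],
  [[45.4,-55,0],[0,0,0.58],0],
  [[45.4,-55,0],[0,0,0.58],0],
  [[45.4,-55,0],[0,0,0.58],0],
  [[45.4,-55,0],[0,0,0.58],0],
  [[45.4,-55,0],[0,0,0.58],0],
], squeeze=40)

```text
clock: 2.97
position: [0.4552, 0.0684, 0.2313]
tool_rot: [-3.141, 0.0, -0.267]
force: [-0.2, -1.2, -0.5]
grip_width: 0.0
finger_force: 0.0
```

Request:
move_arm([
  [[0,0,4],[0,0,0],0],
  [[0,0,8],[0,0,0],0],
  [[0,0,12],[0,0,0],0],
  [[0,0,15],[0,0,0],0],
  [[0,0,16.6],[0,0,0],0],
  [[0,0,16.6],[0,0,0],0],
  [[1,0,16.6],[0,0,0],0],
  [[2,0,16.6],[0,0,0],0],
  [[2,0,16.6],[0,0,0],0],
])

```text
clock: 3.72
position: [0.4777, 0.0607, 0.0669]
tool_rot: [-3.14, -0.004, -0.272]
force: [-0.1, 0.2, 0.9]
grip_width: 0.0001
finger_force: 0.0
```

```bash
python3 - <<'E'
from workcell import bot
import cv2
p,d=bot.grab_frame("scene");cv2.imwrite('pics/s2.png',cv2.resize(p[150:300,170:330,::-1],(800,600),interpolation=cv2.INTER_CUBIC))
E
```

```text
(no output)
```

View pics/s2.png

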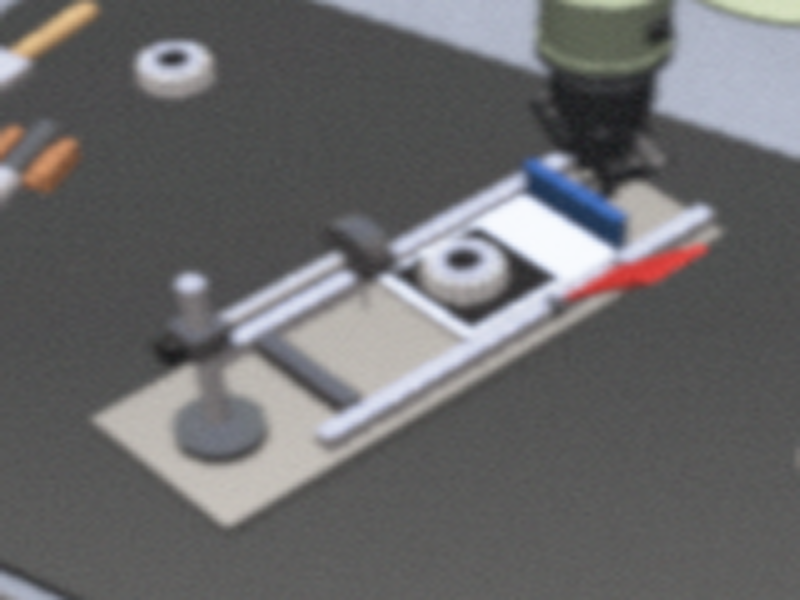

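The picture shows the shut fingers right behind the blue plate (crop ~600,180), the cone upright on its pad (463,270) and the flap open (640,270). Next I push gently.

Request:
move_arm([
  [[0.2,0,0],[0,0,0],0],
  [[0.4,0,0],[0,0,0],0],
  [[0.6,0,0],[0,0,0],0],
  [[0.8,0,0],[0,0,0],0],
  [[1.0,0,0],[0,0,0],0],
  [[1.2,0,0],[0,0,0],0],
  [[1.5,0,0],[0,0,0],0],
  [[1.9,0,0],[0,0,0],0],
  [[2.3,0,0],[0,0,0],0],
  [[2.8,0,0],[0,0,0],0],
  [[3.3,0,0],[0,0,0],0],
  [[3.8,0,0],[0,0,0],0],
  [[4.3,0,0],[0,0,0],0],
  [[4.8,0,0],[0,0,0],0],
  [[5.3,0,0],[0,0,0],0],
  [[5.8,0,0],[0,0,0],0],
  [[6.3,0,0],[0,0,0],0],
  [[6.7,0,0],[0,0,0],0],
  [[7.0,0,0],[0,0,0],0],
  [[7.2,0,0],[0,0,0],0],
])

```text
clock: 5.43
position: [0.5443, 0.0422, 0.0653]
tool_rot: [3.142, -0.0, -0.27]
force: [-1.0, -0.1, 0.6]
grip_width: 0.0001
finger_force: 1.1
```

Request:
move_arm([
  [[0.2,0,0],[0,0,0],0],
  [[0.5,0,0],[0,0,0],0],
  [[0.8,0,0],[0,0,0],0],
  [[1.1,0,0],[0,0,0],0],
  [[1.4,0,0],[0,0,0],0],
  [[1.6,0,0],[0,0,0],0],
  [[1.8,0,0],[0,0,0],0],
  [[2.0,0,0],[0,0,0],0],
  [[2.1,0,0],[0,0,0],0],
  [[2.2,0,0],[0,0,0],0],
  [[2.3,0,0],[0,0,0],0],
  [[2.3,0,0],[0,0,0],0],
])

```text
clock: 6.43
position: [0.5663, 0.0363, 0.0653]
tool_rot: [-3.141, -0.0, -0.27]
force: [-0.4, 0.1, -0.4]
grip_width: -0.0001
finger_force: 0.3
```

Request:
move_arm([
  [[0.1,0,0],[0,0,0],0],
  [[0.2,0,0],[0,0,0],0],
  [[0.3,0,0],[0,0,0],0],
  [[0.4,0,0],[0,0,0],0],
  [[0.5,0,0],[0,0,0],0],
  [[0.6,0,0],[0,0,0],0],
  [[0.7,0,0],[0,0,0],0],
  [[0.75,0,0],[0,0,0],0],
  [[0.8,0,0],[0,0,0],0],
  [[0.8,0,0],[0,0,0],0],
])

```text
clock: 7.27
position: [0.574, 0.0342, 0.0653]
tool_rot: [-3.141, -0.0, -0.27]
force: [-0.7, 0.1, 0.9]
grip_width: -0.0001
finger_force: 0.4
```

Request:
move_arm([
  [[0.05,0,0],[0,0,0],0],
  [[0.1,0,0],[0,0,0],0],
  [[0.15,0,0],[0,0,0],0],
  [[0.2,0,0],[0,0,0],0],
  [[0.25,0,0],[0,0,0],0],
  [[0.3,0,0],[0,0,0],0],
  [[0.3,0,0],[0,0,0],0],
])

```text
clock: 7.85
position: [0.5755, 0.0336, 0.0651]
tool_rot: [3.141, 0.002, -0.27]
force: [-9.7, 3.2, 6.6]
grip_width: -0.0004
finger_force: 5.1
```

Request:
move_arm([
  [[0,0,0],[0,0,0],0],
  [[0,0,0],[0,0,0],0],
  [[-0.5,0,0],[0,0,0],0],
  [[-1.5,0,0],[0,0,0],0],
  [[-2.7,0,0],[0,0,0],0],
  [[-2.7,0,-4],[0,0,0],0],
  [[-2.7,0,-8],[0,0,0],0],
  [[-2.7,0,-12],[0,0,0],0],
  [[-2.7,0,-16],[0,0,0],0],
  [[-2.7,-4,-16],[0,0,0],0],
  [[-2.7,-8,-16],[0,0,0],0],
  [[-2.7,-12,-16],[0,0,0],0],
  [[-2.7,-16,-16],[0,0,0],0],
  [[-2.7,-19.5,-16],[0,0,0],0],
  [[-2.7,-19.5,-16],[0,0,0],0],
])

```text
clock: 9.1
position: [0.6024, 0.2364, 0.2248]
tool_rot: [-3.138, 0.001, -0.263]
force: [-0.3, 0.2, 0.4]
grip_width: -0.0001
finger_force: 0.0
```

```bash
python3 - <<'E'
from h import *
p,d=bot.grab_frame("top");P=np.load('p.npy')
s=bot.observe()['position'];q=s[:2]-P[:2];C,S=np.cos(P[2]),np.sin(P[2]);print('bed tcp',C*q[0]+S*q[1],-S*q[0]+C*q[1],s[2]-.02)
a=p.copy()
cr=cv2.resize(p[70:270,150:310,::-1],None,fx=3,fy=3,interpolation=cv2.INTER_CUBIC)
print('pred home plate top back edge crop',(proj(b2w([(0,.049,.08),(0,-.049,.08)],P))-[150,70])*3)
cv2.imwrite('pics/t3.png',cr)
E
```

```text
bed tcp -0.03741883849044106 0.19913608120064574 0.20469566279104093
pred home plate top back edge crop [[209.90357252 337.85963468]
 [310.57680227 363.51744125]]
```

View pics/t3.png

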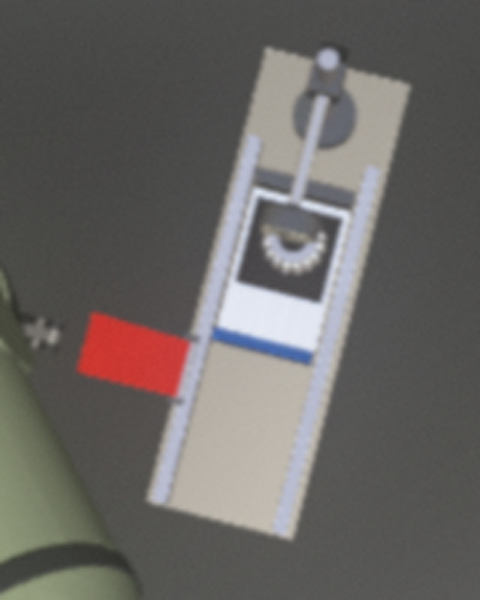

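The plate's back edge is at crop (213,335)–(310,360), which is where I predicted home. The cone sits under the dial at (293,248), and the red flap is still open at (135,355) with the fingertips left of it at (40,335). Now I lower and push the flap up to vertical.

Request:
move_arm([
  [[0,0,4],[0,0,0],0],
  [[0,0,8],[0,0,0],0],
  [[0,0,8],[0,0,0],0],
  [[0,1.5,8],[0,0,0],0],
  [[0,2.7,8],[0,0,0],0],
  [[0,3.4,8],[0,0,0],0],
  [[0,4,8],[0,0,0],0],
  [[0,4.7,8],[0,0,0],0],
  [[0,5.4,8],[0,0,0],0],
  [[0,6.1,8],[0,0,0],0],
  [[0,6.8,8],[0,0,0],0],
  [[0,7.5,8],[0,0,0],0],
  [[0,8.2,8],[0,0,0],0],
  [[0,8.9,8],[0,0,0],0],
  [[0,9.6,8],[0,0,0],0],
  [[0,10.2,8],[0,0,0],0],
  [[0,10.8,8],[0,0,0],0],
  [[0,11.3,8],[0,0,0],0],
  [[0,11.3,8],[0,0,0],0],
])

```text
clock: 10.73
position: [0.5748, 0.1225, 0.1528]
tool_rot: [-3.135, -0.007, -0.269]
force: [-30.8, 9.8, 109.8]
grip_width: -0.0005
finger_force: 58.5
```

```bash
python3 - <<'E'
from h import *
P=np.load('p.npy')
o=bot.observe();s=o['position'];q=s[:2]-P[:2];C,S=np.cos(P[2]),np.sin(P[2]);b=np.array([C*q[0]+S*q[1],-S*q[0]+C*q[1],s[2]-.02]);print('bed tcp',b,o['tool_rot'][2],P[2],o['force'])
for a in np.linspace(1.57,0,18):
    y=.068-.078*np.cos(a)+.003*np.sin(a)+.0145;z=.047+.078*np.sin(a)+.003*np.cos(a)
    print(round(a,2),np.round([-(y-b[1])*100,-(z-b[2])*100],1))
p,d=bot.grab_frame("scene");cv2.imwrite('pics/s4.png',cv2.resize(p[150:300,170:330,::-1],(800,600),interpolation=cv2.INTER_CUBIC))
E
```

```text
bed tcp [-0.03453882  0.08567959  0.13282437] -0.2692049644720298 -0.27020740223627393 [-30.84824238   9.81165302 109.77080965]
1.57 [0.  0.8]
1.48 [0.7 0.8]
1.39 [1.5 0.9]
1.29 [2.2 1. ]
1.2 [2.9 1.2]
1.11 [3.5 1.5]
1.02 [4.2 1.8]
0.92 [4.8 2.2]
0.83 [5.4 2.6]
0.74 [5.9 3.1]
0.65 [6.4 3.6]
0.55 [6.8 4.2]
0.46 [7.2 4.8]
0.37 [7.5 5.5]
0.28 [7.7 6.2]
0.18 [7.9 6.9]
0.09 [8.1 7.6]
0.0 [8.1 8.3]
```

View pics/s4.png

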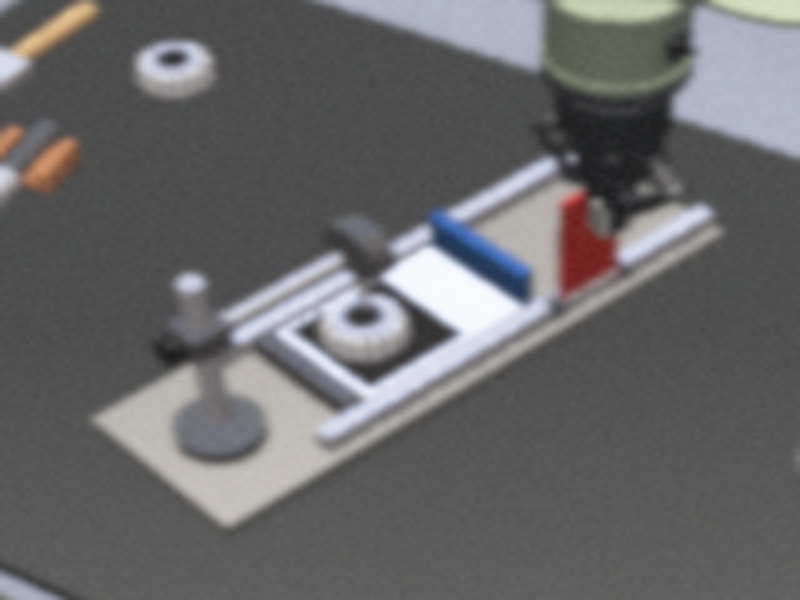

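The picture shows the flap nearly upright (crop 590,240) with the cone fine. But the flap edge is jammed up into the gripper knuckle with 110 N on the wrist, so I lift straight off it.

Request:
move_arm([
  [[0,0,-1],[0,0,0],0],
  [[0,0,-2],[0,0,0],0],
  [[0,0,-3],[0,0,0],0],
  [[0,0,-3],[0,0,0],0],
])

```text
clock: 11.12
position: [0.5731, 0.1192, 0.1769]
tool_rot: [-3.141, -0.002, -0.271]
force: [0.3, -0.6, -0.1]
grip_width: -0.0001
finger_force: 0.0
```

```bash
python3 - <<'E'
from h import *
P=np.load('p.npy')
o=bot.observe();s=o['position'];q=s[:2]-P[:2];C,S=np.cos(P[2]),np.sin(P[2]);b=np.array([C*q[0]+S*q[1],-S*q[0]+C*q[1],s[2]-.02]);print('bed tcp',b,o['tool_rot'],o['force'])
c1=bot.camera_params("scene");f1=192/np.tan(np.radians(c1['fovy']/2))
def pr(X):
    q=X@np.array(c1['R']).T+c1['t'];return (q[:,:2]/q[:,2:]*f1+[c1['cx'],c1['cy']]-[170,150])*[5,4]
for a in(1.4,1.57,1.75,1.9,2.05):
    y=.068-.126*np.cos(a);z=.047+.126*np.sin(a);print(a,np.round(pr(b2w([(-.062,y,z),(-.007,y,z)],P))).tolist())
p,d=bot.grab_frame("scene");cv2.imwrite('pics/s5.png',cv2.resize(p[150:300,170:330,::-1],(800,600),interpolation=cv2.INTER_CUBIC))
E
```

```text
bed tcp [-0.03530883  0.08207391  0.15689771] [-3.14099361e+00 -1.57744680e-03 -2.70691648e-01] [ 0.25659296 -0.56327104 -0.10339149]
1.4 [[595.0, 155.0], [537.0, 188.0]]
1.57 [[618.0, 167.0], [559.0, 200.0]]
1.75 [[641.0, 183.0], [583.0, 217.0]]
1.9 [[661.0, 198.0], [602.0, 233.0]]
2.05 [[679.0, 216.0], [621.0, 250.0]]
```

View pics/s5.png

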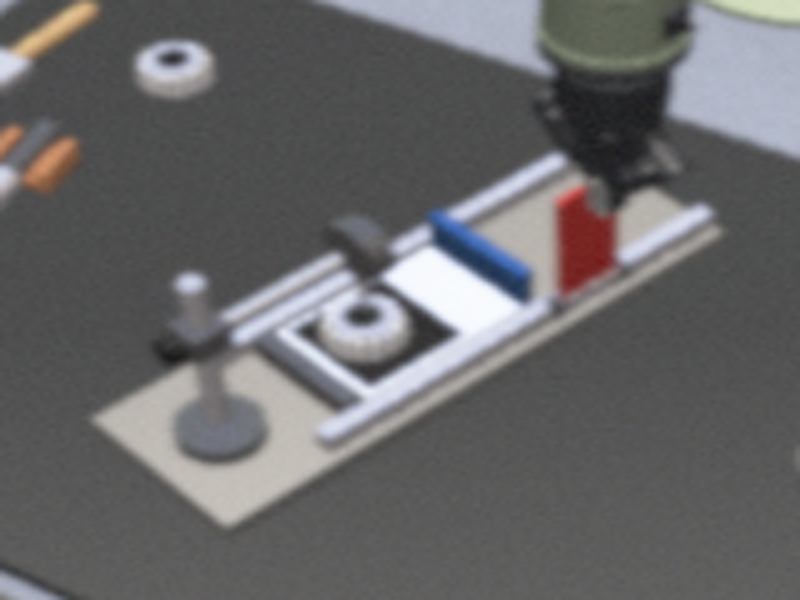

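The flap is upright on its own (edge at crop 560–615,190), contact is released, and the fingertips are on its outer side. Now I follow it over along an arc.

Request:
move_arm([
  [[0,0.7,0.4],[0,0,0],0],
  [[0,1.4,0.6],[0,0,0],0],
  [[0,2.1,0.7],[0,0,0],0],
  [[0,2.8,0.9],[0,0,0],0],
  [[0,3.5,1.1],[0,0,0],0],
  [[0,4.2,1.4],[0,0,0],0],
  [[0,4.8,1.7],[0,0,0],0],
  [[0,5.4,2.0],[0,0,0],0],
  [[0,6.1,2.4],[0,0,0],0],
  [[0,6.7,2.9],[0,0,0],0],
  [[0,7.3,3.4],[0,0,0],0],
  [[0,7.8,4.0],[0,0,0],0],
  [[0,8.3,4.6],[0,0,0],0],
  [[0,8.8,5.3],[0,0,0],0],
  [[0,9.2,6.0],[0,0,0],0],
  [[0,9.5,6.7],[0,0,0],0],
  [[0,9.5,6.7],[0,0,0],0],
])

```text
clock: 12.58
position: [0.5464, 0.0273, 0.1067]
tool_rot: [3.141, 0.002, -0.271]
force: [-0.7, 0.3, 0.2]
grip_width: 0.0001
finger_force: 0.0
```

Request:
move_arm([
  [[0,0.3,0.7],[0,0,0],0],
  [[0,0.5,1.4],[0,0,0],0],
  [[0,0.7,2.0],[0,0,0],0],
  [[0,0.8,2.5],[0,0,0],0],
  [[0,0.9,2.9],[0,0,0],0],
  [[0,0.9,3.2],[0,0,0],0],
  [[0,0.9,3.4],[0,0,0],0],
  [[0,0.9,3.5],[0,0,0],0],
  [[0,0.9,3.6],[0,0,0],0],
  [[0,0.9,3.6],[0,0,0],0],
])

```text
clock: 13.42
position: [0.5448, 0.0194, 0.0723]
tool_rot: [-3.142, -0.0, -0.27]
force: [-1.2, 0.3, 0.6]
grip_width: 0.0001
finger_force: 0.0
```

Request:
move_arm([
  [[0,0,0.1],[0,0,0],0],
  [[0,0,0.15],[0,0,0],0],
  [[0,0,0.2],[0,0,0],0],
  [[0,0,0.25],[0,0,0],0],
  [[0,0,0.3],[0,0,0],0],
  [[0,0,0.35],[0,0,0],0],
  [[0,0,0.35],[0,0,0],0],
])

```text
clock: 14.0
position: [0.545, 0.0194, 0.0697]
tool_rot: [-3.142, -0.001, -0.27]
force: [-6.6, 1.0, 21.1]
grip_width: -0.0004
finger_force: 10.4
```

Request:
move_arm([
  [[0,0,0],[0,0,0],0],
  [[0,0,-1],[0,0,0],0],
  [[0,0,-4],[0,0,0],0],
  [[0,0,-8],[0,0,0],0],
  [[0,0,-12],[0,0,0],0],
  [[0,0,-16],[0,0,0],0],
  [[-4,4,-17],[0,0,0],0],
  [[-5,8,-17],[0,0,0],0],
  [[-5,12,-17],[0,0,0],0],
  [[-5,16,-17],[0,0,0],0],
  [[-5,20,-17],[0,0,0],0],
  [[-5,20,-17],[0,0,0],0],
  [[-5,20,-17],[0,0,0],0],
])

```text
clock: 15.08
position: [0.442, -0.1631, 0.2391]
tool_rot: [3.141, -0.0, -0.275]
force: [-0.1, 0.8, -0.0]
grip_width: -0.0002
finger_force: 0.0
```

```bash
python3 - <<'E'
from h import *
P=np.load('p.npy');o=bot.observe();print(o['force'],o['position'])
p,d=bot.grab_frame("scene")
q,d2=bot.grab_frame("top")
a=cv2.resize(p[170:290,175:325,::-1],(400,320),interpolation=cv2.INTER_CUBIC);b=cv2.resize(q[110:270,160:310,::-1],(375,400),interpolation=cv2.INTER_CUBIC)
im=np.zeros((400,775,3),np.uint8);im[:320,:400]=a;im[:,400:]=b;cv2.imwrite('pics/f.png',im)
# keeper plane height from scene depth on red pixels
c1=bot.camera_params("scene");f1=192/np.tan(np.radians(c1['fovy']/2));h=p.astype(int)
m=(h[...,0]>120)&(h[...,1]<70)&(h[...,2]<70);m[:170]=0;m[290:]=0;m[:,:175]=0;m[:,325:]=0
m=cv2.erode(m.astype(np.uint8),np.ones((3,3)))>0
v,u=np.nonzero(m);z=d[v,u];X=(np.c_[(u-c1['cx'])/f1*z,(v-c1['cy'])/f1*z,z]-c1['t'])@np.array(c1['R'])
e=X[:,:2]-P[:2];C,S=np.cos(P[2]),np.sin(P[2]);y=-S*e[:,0]+C*e[:,1]
print(len(u),'slope',np.polyfit(y,X[:,2],1),y.min(),y.max(),np.median(X[:,2]))
E
```

```text
[-0.06091172  0.84019155 -0.00239352] [ 0.44201911 -0.16310256  0.23912002]Traceback (most recent call last):
  File "<stdin>", line 13, in <module>
    raise TypeError("expected non-empty vector for x")
TypeError: expected non-empty vector for x
```

View pics/f.png

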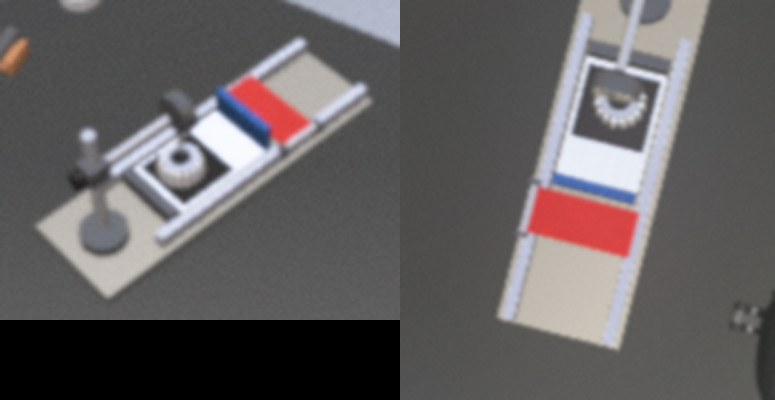

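The red flap lies flat across both rails (right view 530–635, 190–255). The blue plate is home, the cone stands on its pad under the dial, and the arm is clear at lower right.

```bash
python3 -c "
from workcell import bot
print(bot.job_done())"
```

```text
the job is handed in; nothing more can be done
None
```

I handed the job in with the carriage home, the keeper flat behind it, the cone untouched on its pad and the arm clear; the one hitch was a wrist force of about 110 N (limit 120 N) while raising the flap, and no verdict was returned.

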